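# Snap the electrode tube into the bench clips

### The arm

A 6-joint arm with a two-finger parallel gripper is mounted at the origin on the work surface. World frame = base frame: x ahead of the robot, y to its left, z up, the work surface at z = 0. Lengths are in m, angles in degrees, forces in N, time in s.
With the tool pointing down it reaches from about 0.375 to 0.9 m from the base axis. Payload 3.1 kg.
Tool frame: the origin (TCP) lies on the centre line of the jaws, within the pads' length; the fingertips stand 8 mm ahead of it and the grasp point (between the pads) lies 11 mm behind it (bot.tip_extent is the distance from the TCP to the fingertips, in m); z points along the fingers, y is the line along which they close (so a half turn about z gives the same grasp; the last joint's range is limited). The gripper opens to 87 mm and grips with 3 to 60 N. Pads are 19 mm wide; open, the fingers measure 117 mm over their backs; the gripper's body (75 mm by 190 mm) begins 51 mm behind the grasp point.
Start: joints at [63.856, 30.224, 82.088, -0, 67.689, -10.227], TCP at [0.171, 0.601, 0.231] pointing down, gripper open.
Joint ranges: [-176.69, 176.69], [-43.24, 126.21], [12.49, 139.97], [-82, 262], [0, 151.66], [-163.58, 163.58]. Speed limits (degrees/s): [159.86, 159.86, 180, 180, 180, 180].

### API

Orientations are given as a 3x3 rotation matrix whose columns are the frame's x, y, z axes.
In Python, from rig import bot, vision, workorder gives the robot as it stands.
- The arm moves only by the shell command python3 -m handwheel 'ROWS'. ROWS is JSON, a list of rows, each an object with "delta_rot": the turn, a rotation vector about the tool's x, y, z in rad, a list of three; "xyz": the shift along the tool's x, y, z in mm, a list of three; "hand": the closure, from -1 (fully open) to 1 (shut). A call has exactly 5 rows; each row is the pose to reach, as a shift and turn from the pose commanded when the call began, along the tool's axes at that moment; what a row does not reach only later rows make up. A row lasts 1/8 s, in which the tool goes at most 62.5 mm and 10.7 degrees, less where a joint would pass 70% of its speed; a pose out of reach is approached as far as the arm can. A call with a gripper value outside its range is refused whole. The fingers move at their own pace and stop on an object; the grip force is fixed at half the most. Time passes only in rows, so rows that repeat a pose let the fingers close, or fill a call up. It gives the time, the measured TCP pose, the force, the opening and the grip force at its end, in the units of the state.
- bot.read_state(): the state, without advancing time (a new reading comes with each control period).
- vision.capture(name): name is "side" or "top"; returns the picture (480x640x3 uint8, red, green, blue); there is no depth.
- vision.camera_model(name): a dict with "camera_matrix" (3x3 intrinsics, pixels), "camera_from_world" (4x4, takes a point from world to camera coordinates). Camera axes: x right, y up, looking along -z (the intrinsics and any distortion apply to the point x, -y, -z); pixel columns grow to the right and rows downward; lengths in m; the calibration is good to about 2 mm. A picture is of the moment at which its call begins. camera_model takes no time and is no camera call.
- workorder.hand_in(): hands the job in; it is judged then, once.
The state is a dict: "time_s": time; "joint_positions": joint angles; "qvel": joint speeds; "tau": joint torques, N m; "position": TCP position; "tcp_rot": TCP orientation; "force": force on the tool from outside, world axes, zero at the start; "moment": the same for the moment, N m; "opening": opening from 0.0 (shut) to 1.0 (fully open); "grasp_force": force on a finger pad.
Only numpy, scipy, OpenCV 4.12 (cv2) and the standard library are available. Lean on these libraries where they do the work, as an engineer would, in place of code of your own. Each camera call takes 0.05 s, during which the arm holds its last target. There are 200 camera calls.

### The job

Draw the red-capped electrode tube out of the blue rack by its exposed end and lay it down on the open bench, letting go of it. Then take it again by its middle and press it sideways into the two spring clips of the grey rail, until it is fully home in both clips with each cap inside a yellow end guard (either way round). Leave the blue-capped tube in its cell and the wire brush and steel offcut where they are.

Things in the scene. Friction and masses are not known exactly. Their poses are not given: they have to be found in the camera images.
- tube_red: the tube to move: 200 mm long, 0.14 kg, off-white round body 24 mm in diameter with a red band at mid-length, a red octagonal cap at each end (28 mm long, 30 mm across flats: it does not roll). Origin at mid-length on the axis, x along it; axis 15 mm up when lying on the bench. Starts lying in one of the two rack cells, about 70 mm of one end sticking out of the open front
- tube_blue: bystander: the same tube with blue caps and band, in the other cell of the rack; leave it there
- rack: blue pigeonhole rack, fixed, 140 mm deep (x), 156 wide (y), 54 high; origin at the centre of its underside. Open front at its own x = -70 mm: tubes come out along -x. Two cells 38 mm wide and high, centred at y = +55 and -55 mm, floor 12 mm up; a tube in a cell lies loose, its axis about 25 mm above the bench, 1 to 2 degrees nose-down at the open end.
- rail: grey clip rail, fixed; origin at the centre of its underside, x along it. Plate 226 x 64 x 8 mm. Two upward-opening C-shaped steel spring clips, 14 mm wide, at x = -48 and +48 mm, 82 mm free between them for fingers. Yellow U-shaped guards round the caps (40 mm wide inside, end walls at x = +-106 mm, top 44 mm above the bench): the tube cannot be held by its ends as it goes in
- rail_seat (a point): where the tube's middle must come: on the rail's centre line, 42 mm above the bench, x along the rail. The clip lips are 50 mm up, 19 mm apart, flared to 58 mm up; a tube lying on the lips unsnapped has its axis about 16 mm above home. About 12 N (up to 16) straight down in all snaps it into both clips; held there it bottoms on saddles between the arms
- brush: bystander: wire brush with wooden handle, 150 x 26 x 30 mm, lying on the bench beyond the work; origin at the centre of its underside, x along it
- offcut: bystander: L-shaped steel angle offcut, 60 x 50 x 50 mm high, on the bench on the robot's side of the work; origin at the centre of its underside
- clip_near_left (a joint): spring arm of the clip at the rail's -x end, on its +y side: 0 = closed (at rest), grows to about 0.07 rad as the tube passes the lips, springs back to about 0 when the tube is home
- clip_near_right (a joint): spring arm of the clip at the rail's -x end, on its -y side: 0 = closed (at rest), grows to about 0.07 rad as the tube passes the lips, springs back to about 0 when the tube is home
- clip_far_left (a joint): spring arm of the clip at the rail's +x end, on its +y side: 0 = closed (at rest), grows to about 0.07 rad as the tube passes the lips, springs back to about 0 when the tube is home
- clip_far_right (a joint): spring arm of the clip at the rail's +x end, on its -y side: 0 = closed (at rest), grows to about 0.07 rad as the tube passes the lips, springs back to about 0 when the tube is home
Things that resemble listed ones, but are neither listed nor needed, are in the scene too. Several things look just like the rail: the one meant starts nearest to the robot's base.

How it is judged (in metres and radians):
On the way, in this order (a step that is already met when the one before it is completed fails the run):
1. the red-capped tube lies on the bench clear of the rack and has been let go (height (world z) of tube_red below 0.02 m and (x of tube_red in the frame of rack below -0.165 m or y of tube_red in the frame of rack above 0.09 m or y of tube_red in the frame of rack below -0.09 m) and contact force between tube_red and the fingers below 0.05 N and linear speed of tube_red below 0.02 m/s), for 0.2 s.
2. it has been picked up off the bench again (height (world z) of tube_red above 0.045 m and contact force between tube_red and the fingers above 0.5 N), for 0.1 s.
At the end, for the whole second after the job is handed in: red tube home in both clips: middle within 10 mm of the seat along the rail, 4 mm across, -4/+3.5 mm in height, parallel within 0.05 rad, all four arms sprung back (below 0.045 rad), at rest, let go; blue tube still in its cell; brush and offcut within 25 mm of their start (x of tube_red in the frame of rail between -0.01 and 0.01 m and y of tube_red in the frame of rail between -0.004 and 0.004 m and z of tube_red in the frame of rail between 0.038 and 0.0455 m and angle between the x axis of tube_red and the x axis of rail, either way round below 0.05 rad and linear speed of tube_red below 0.01 m/s and contact force between tube_red and the fingers below 0.05 N and value of joint each of clip_near_left, clip_near_right, clip_far_left, clip_far_right below 0.045 rad and x of tube_blue in the frame of rack between -0.065 and 0 m and distance of each of brush, offcut from where it was at the start of the episode below 0.025 m); the robot touches nothing.
It fails at once if the blue-capped tube is moved by more than 25 mm (distance of tube_blue from where it was at the start of the episode above 0.025 m).
It fails at once if the brush or the offcut is moved by more than 25 mm (distance of any of brush, offcut from where it was at the start of the episode above 0.025 m).
It also fails if it takes over 56 s, if anything falls off the work surface, if the arm or the gripper's body presses on something with over 40 N, if the wrist force passes 120 N, or if a joint passes its speed limit or range.

## Working session

There is one attempt and no reset: what is moved stays moved. The work goes in short steps, Python scripts to look and compute and a shell command to move; the robot and the scene stay as the last step left them, time stands still between calls to the robot, and variables do not carry over. Pictures are saved under pics/ and viewed, at most 10 in all, crops included, and the job is handed in when it is done.

```bash
mkdir -p pics; ls
python3 - <<'E'
from rig import bot,vision
import cv2,numpy as np
for n in("top","side"):
    im=vision.capture(n); cv2.imwrite(f"pics/{n}0.png",im[:,:,::-1])
    m=vision.camera_model(n); print(n,np.round(m["camera_matrix"],1).tolist(),np.round(m["camera_from_world"],3).tolist(),m.keys())
s=bot.read_state();print(s["time_s"],s["position"],np.round(s["tcp_rot"],3).tolist(),s["opening"],s["force"])
E
```

```text
pics
top [[617.5, 0.0, 316.2], [0.0, 617.5, 232.7], [0.0, 0.0, 1.0]] [[-0.003, -1.0, 0.002, -0.069], [0.982, -0.002, 0.187, -0.559], [-0.187, 0.003, 0.982, -1.344], [0.0, 0.0, 0.0, 1.0]] dict_keys(['camera_matrix', 'camera_from_world'])
side [[438.6, 0.0, 312.6], [0.0, 438.6, 235.4], [0.0, 0.0, 1.0]] [[-0.989, -0.148, 0.021, 0.569], [0.099, -0.541, 0.835, -0.143], [-0.112, 0.828, 0.549, -0.826], [0.0, 0.0, 0.0, 1.0]] dict_keys(['camera_matrix', 'camera_from_world'])
0.1 [0.17108936 0.60046666 0.22969439] [[-0.962, 0.274, -0.001], [0.274, 0.962, -0.002], [0.0, -0.002, -1.0]] 0.9989406028227479 [ 0.04024937  0.49602171 -0.19434214]
```

View pics/top0.png

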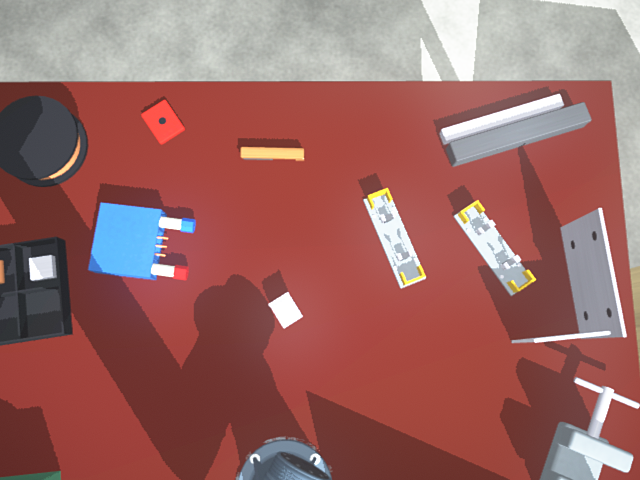

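View pics/side0.png

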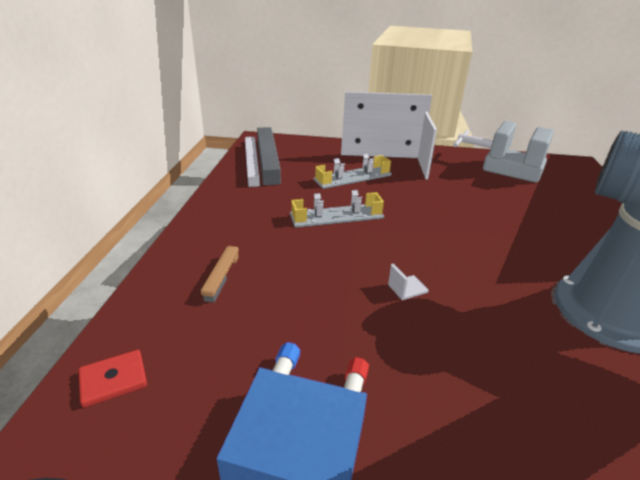

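The top view shows the red tube sticking out at about (170,271), towards world −y, and the blue one at (178,225). The near rail is at about (395,237), the offcut at (286,310) and the brush at (272,153). In the side view the red cap is at (357,371) and the near rail at (337,212).

```bash
cat > h.py <<'E'
import numpy as np,cv2
from rig import bot,vision
def cast(n,px,z):
    m=vision.camera_model(n);T=np.array(m["camera_from_world"]);K=np.array(m["camera_matrix"])
    d=np.linalg.inv(K)@[px[0],px[1],1];d=T[:3,:3].T@(d*[1,-1,-1]);o=-T[:3,:3].T@T[:3,3]
    return o+d*(z-o[2])/d[2]
def proj(n,p):
    m=vision.camera_model(n);T=np.array(m["camera_from_world"]);K=np.array(m["camera_matrix"])
    c=T[:3,:3]@p+T[:3,3];q=K@(c*[1,-1,-1]);return q[:2]/q[2]
def blobs(im,lo,hi,amin=15):
    h=cv2.cvtColor(im,cv2.COLOR_RGB2HSV);m=cv2.inRange(h,np.array(lo),np.array(hi))
    n,l,s,c=cv2.connectedComponentsWithStats(m)
    return [(c[i].round(1),s[i].tolist(),np.argwhere(l==i)[:,::-1]) for i in range(1,n) if s[i][4]>=amin]
E
python3 - <<'E'
from h import *
im={n:vision.capture(n) for n in("top","side")}
for n,bx in(("top",(150,262,192,282)),("side",(340,355,372,395))):
    x0,y0,x1,y1=bx; sub=im[n]
    for nm,lo,hi in(("red",(0,225,140),(6,255,255)),("white",(0,0,120),(179,90,255))):
        for c,s,p in blobs(sub,lo,hi,8):
            if x0<c[0]<x1 and y0<c[1]<y1: print(n,nm,c,s,cast(n,c,.025).round(3))
for n in im:
    for c,s,p in blobs(im[n],(22,150,90),(32,255,255),10):
        print(n,"yel",c,s,cast(n,c,.04).round(3),cast(n,c,.03).round(3))
    for c,s,p in blobs(im[n],(100,150,60),(125,255,255),60): print(n,"blue",c,s,cast(n,c,.054).round(3),cast(n,c,.025).round(3), cast(n,cv2.boxPoints(cv2.minAreaRect(p.astype(np.int32)))[0],.054).round(3), (lambda b:[cast(n,q,.054).round(3)[:2].tolist() for q in b])(cv2.boxPoints(cv2.minAreaRect(p.astype(np.int32)))))
t=im["top"];big=np.hstack([cv2.resize(t[195:295,80:210],None,fx=3,fy=3,interpolation=2),cv2.resize(t[180:295,350:440],(390,300),interpolation=2)])
cv2.imwrite("pics/z1.png",big[:,:,::-1])
E
```

```text
top white [162.4 269.7] [151, 263, 24, 14, 274] [0.478 0.281 0.025]
side white [354.3 382.4] [343, 373, 22, 20, 301] [0.474 0.262 0.025]
top yel [379.1 195.4] [368, 188, 24, 21, 155] [ 0.648 -0.215  0.04 ] [ 0.651 -0.217  0.03 ]
top yel [471.  210.1] [459, 200, 26, 23, 157] [ 0.613 -0.426  0.04 ] [ 0.615 -0.429  0.03 ]
top yel [413.9 275.1] [400, 265, 25, 20, 90] [ 0.463 -0.29   0.04 ] [ 0.464 -0.292  0.03 ]
top yel [522.3 281.3] [508, 270, 28, 22, 182] [ 0.448 -0.534  0.04 ] [ 0.449 -0.537  0.03 ]
top blue [123.7 239.3] [89, 203, 77, 77, 4040] [0.544 0.364 0.054] [0.549 0.373 0.025] [0.472 0.439 0.054] [[0.472, 0.439], [0.632, 0.43], [0.612, 0.272], [0.452, 0.285]]
top blue [189.5 222.3] [182, 218, 13, 14, 75] [0.583 0.217 0.054] [0.589 0.223 0.025] [0.588 0.237 0.054] [[0.588, 0.237], [0.603, 0.223], [0.576, 0.196], [0.561, 0.21]]
side yel [382.4 163.2] [374, 157, 16, 15, 167] [ 0.447 -0.51   0.04 ] [ 0.446 -0.533  0.03 ]
side yel [322.7 174.2] [316, 166, 16, 17, 191] [ 0.608 -0.403  0.04 ] [ 0.611 -0.424  0.03 ]
side yel [374.5 202.2] [366, 193, 17, 21, 248] [ 0.462 -0.269  0.04 ] [ 0.462 -0.288  0.03 ]
side yel [298.5 210. ] [292, 200, 14, 21, 235] [ 0.639 -0.197  0.04 ] [ 0.642 -0.214  0.03 ]
side blue [289.5 351.9] [277, 343, 22, 23, 262] [0.574 0.246 0.054] [0.58  0.221 0.025] [0.591 0.261 0.054] [[0.591, 0.261], [0.588, 0.225], [0.558, 0.235], [0.563, 0.27]]
side blue [289.  436.3] [218, 371, 145, 109, 10387] [0.549 0.38  0.054] [0.553 0.362 0.025] [0.623 0.443 0.054] [[0.623, 0.443], [0.645, 0.284], [0.457, 0.297], [0.474, 0.447]]
```

View pics/z1.png

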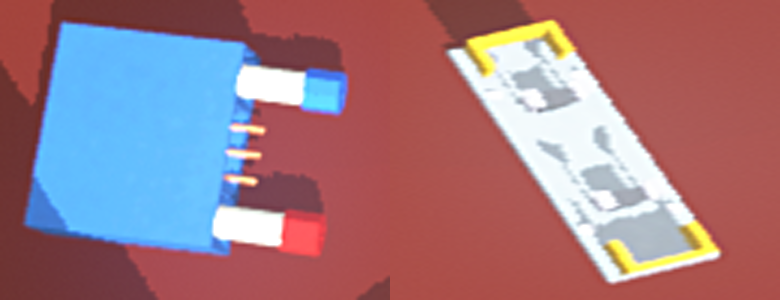

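The zoom shows the red tube's axis running from about px (152,270) to (188,273). The near rail's plate corners are at about (364,199), (401,288) and (426,278).

Run:
```python
from h import *
f=lambda n,p,z:cast(n,p,z)[:2].round(4)
a=f("top",(152,270),.025);b=f("top",(188.3,273.3),.024);print("tube",a,b,np.degrees(np.arctan2(*(b-a)[::-1])))
im=vision.capture("side");h=cv2.cvtColor(im,cv2.COLOR_RGB2HSV)
print("sideline",[ (r,[c for c in range(335,380) if h[r,c,0]<5 or h[r,c,1]<80][::100]) for r in (362,)])
# red cap both views by saturation vs bench
for n,(x0,y0,x1,y1) in(("top",(165,260,195,285)),("side",(340,352,376,385))):
    s=(vision.capture(n) if n=="top" else im)[y0:y1,x0:x1].astype(int); m=(s[...,0]>170)&(s[...,1]<70); p=np.argwhere(m)[:,::-1]+[x0,y0]
    print(n,len(p),p.mean(0).round(1),p.min(0),p.max(0),f(n,p.mean(0),.026))
e=f("top",(162.7,210),.054),f("top",(153.3,278),.054);print("front edge",e,np.degrees(np.arctan2(*(e[1]-e[0])[::-1])))
TL,BL,BR=[f("top",p,.008) for p in((363.8,199.2),(401.2,288),(425.7,277.7))]
print("rail",TL,BL,BR,(TL+BR)/2,np.linalg.norm(TL-BL),np.linalg.norm(BL-BR),np.degrees(np.arctan2(*(TL-BL)[::-1])))
print("offcut",f("top",(286,310),.02))
```

```text
tube [0.4779 0.3048] [0.4702 0.2219] -95.30657796320803
sideline [(362, [335])]
top 46 [182.2 268.1] [175 265] [187 278] [0.4819 0.2359]
side 148 [358.8 365.9] [352 358] [368 378] [0.4694 0.2315]
front edge (array([0.6114, 0.2792]), array([0.4562, 0.2933])) 174.808899726405
rail [ 0.6471 -0.1826] [ 0.4371 -0.2649] [ 0.4607 -0.3221] [ 0.5539  -0.25235] 0.2255510806890537 0.06187729793712713 21.400449354911984
offcut [ 0.3867 -0.0011]
```

```bash
cat >> h.py <<'E'
from scipy.spatial.transform import Rotation as R
def to(p,yaw):
    "delta (mm, rad, in tool axes) to TCP p with tool z down and closing axis y at yaw deg"
    s=bot.read_state();A=np.array(s["tcp_rot"]);a=np.radians(yaw)
    y=np.array([np.cos(a),np.sin(a),0]);z=np.array([0,0,-1.]);B=np.column_stack([np.cross(y,z),y,z])
    print("t",s["time_s"],"pos",np.round(s["position"],4),"yaw",np.degrees(np.arctan2(A[1,1],A[0,1])).round(1),"j6",round(s["joint_positions"][5],1),"open",round(s["opening"],3),"grip",round(s["grasp_force"],1),"F",np.round(s["force"],1))
    print("xyz mm",(1000*A.T@(np.array(p)-s["position"])).round(1),"rot",R.from_matrix(A.T@B).as_rotvec().round(3))
E
python3 -m handwheel '[{"xyz":[-40,-27,0],"delta_rot":[0,0,0.14],"hand":-1},{"xyz":[-80,-54,0],"delta_rot":[0,0,0.28],"hand":-1},{"xyz":[-120,-81,0],"delta_rot":[0,0,0.42],"hand":-1},{"xyz":[-160,-108,0],"delta_rot":[0,0,0.56],"hand":-1},{"xyz":[-200,-135,0],"delta_rot":[0,0,0.7],"hand":-1}]'
python3 -c "
from h import *
to((.472,.237,.12),-5.3)"
```

```text
time_s: 0.92
position: [0.3276, 0.4152, 0.2307]
tcp_rot: [[-0.555, 0.832, 0.0], [0.832, 0.555, 0.0], [0.0, 0.001, -1.0]]
force: [0.3, 0.5, -0.3]
opening: 1.002
grasp_force: 0.0
t 0.925 pos [0.3276 0.4152 0.2307] yaw 33.7 j6 5.9 open 1.002 grip 0.0 F [ 0.3  0.5 -0.3]
xyz mm [-228.4   21.1  110.7] rot [ 0.    -0.     0.681]
```

```bash
python3 -m handwheel '[{"xyz":[-46,4,15],"delta_rot":[0,0,0.14],"hand":-1},{"xyz":[-92,8,30],"delta_rot":[0,0,0.28],"hand":-1},{"xyz":[-138,12,50],"delta_rot":[0,0,0.42],"hand":-1},{"xyz":[-184,17,80],"delta_rot":[0,0,0.56],"hand":-1},{"xyz":[-228,21,110],"delta_rot":[0,0,0.681],"hand":-1}]'
python3 - <<'E'
from h import *
to((.472,.237,.014),-5.3)
a=vision.capture("side")[290:430,270:450];b=vision.capture("top")[200:320,110:260]
cv2.imwrite("pics/z2.png",np.hstack([cv2.resize(a,(480,373)),cv2.resize(b,(300,373))])[:,:,::-1])
E
```

```text
time_s: 1.55
position: [0.473, 0.2379, 0.1201]
tcp_rot: [[0.092, 0.996, 0.002], [0.996, -0.092, 0.0], [0.001, 0.002, -1.0]]
force: [0.3, -0.1, 0.1]
opening: 0.993
grasp_force: 0.0
t 1.55 pos [0.473  0.2379 0.1201] yaw -5.3 j6 19.9 open 0.993 grip 0.0 F [ 0.3 -0.1  0.1]
xyz mm [ -1.   -1.  106.1] rot [ 0.002 -0.001  0.   ]
```

View pics/z2.png

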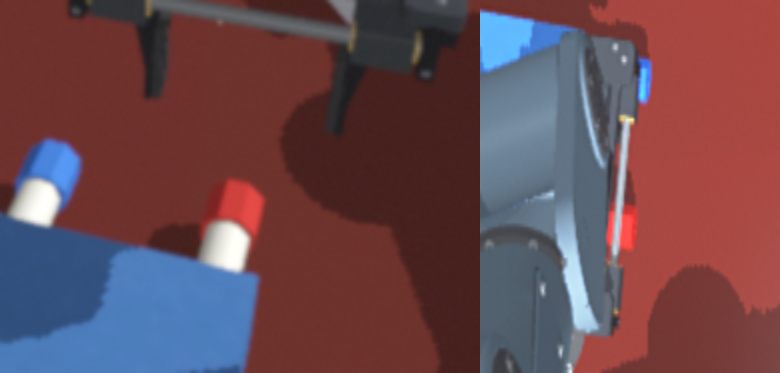

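The gripper stands over the red tube's end, with the cap between the fingers in the top view (crop px 622,228). The way down is clear, so I go down and close.

```bash
python3 -m handwheel '[{"xyz":[0,-1,30],"delta_rot":[0,0,0],"hand":-1},{"xyz":[0,-1,60],"delta_rot":[0,0,0],"hand":-1},{"xyz":[0,-1,90],"delta_rot":[0,0,0],"hand":-1},{"xyz":[0,-1,105],"delta_rot":[0,0,0],"hand":-1},{"xyz":[0,-1,105],"delta_rot":[0,0,0],"hand":-0.5}]'
python3 -m handwheel '[{"xyz":[0,0,0],"delta_rot":[0,0,0],"hand":0},{"xyz":[0,0,0],"delta_rot":[0,0,0],"hand":1},{"xyz":[0,0,0],"delta_rot":[0,0,0],"hand":1},{"xyz":[0,0,0],"delta_rot":[0,0,0],"hand":1},{"xyz":[0,0,0],"delta_rot":[0,0,0],"hand":1}]'
```

```text
time_s: 2.28
position: [0.4699, 0.2393, 0.0151]
tcp_rot: [[0.087, 0.996, -0.002], [0.996, -0.087, -0.0], [-0.0, -0.001, -1.0]]
force: [0.4, -0.1, 0.1]
opening: 0.949
grasp_force: 0.0
time_s: 2.9
position: [0.4706, 0.2391, 0.0157]
tcp_rot: [[0.088, 0.996, 0.0], [0.996, -0.088, 0.0], [0.0, 0.0, -1.0]]
force: [-0.6, -0.3, 0.1]
opening: 0.402
grasp_force: 0.0
```

```bash
python3 -m handwheel '[{"xyz":[0,0,0],"delta_rot":[0,0,0],"hand":1},{"xyz":[0,0,0],"delta_rot":[0,0,0],"hand":1},{"xyz":[0,0,0],"delta_rot":[0,0,0],"hand":1},{"xyz":[0,0,0],"delta_rot":[0,0,0],"hand":1},{"xyz":[0,0,0],"delta_rot":[0,0,0],"hand":1}]'
```

```text
time_s: 3.52
position: [0.4706, 0.2391, 0.0155]
tcp_rot: [[0.088, 0.996, 0.0], [0.996, -0.088, 0.0], [0.0, 0.0, -1.0]]
force: [-0.0, 0.7, 0.7]
opening: 0.343
grasp_force: 29.3
```

```bash
python3 -m handwheel '[{"xyz":[-10,0,0],"delta_rot":[0,0,0],"hand":1},{"xyz":[-30,0,0],"delta_rot":[0,0,0],"hand":1},{"xyz":[-50,0,0],"delta_rot":[0,0,0],"hand":1},{"xyz":[-70,0,0],"delta_rot":[0,0,0],"hand":1},{"xyz":[-90,0,0],"delta_rot":[0,0,0],"hand":1}]'
python3 -m handwheel '[{"xyz":[-20,0,0],"delta_rot":[0,0,0],"hand":1},{"xyz":[-40,0,0],"delta_rot":[0,0,0],"hand":1},{"xyz":[-60,0,0],"delta_rot":[0,0,0],"hand":1},{"xyz":[-80,0,0],"delta_rot":[0,0,0],"hand":1},{"xyz":[-90,0,0],"delta_rot":[0,0,0],"hand":1}]'
python3 - <<'E'
from h import *
to((.465,.06,.005),-5)
a=vision.capture("side")[200:440,230:480];b=vision.capture("top")[190:340,140:340]
cv2.imwrite("pics/z3.png",np.hstack([cv2.resize(a,(400,384)),cv2.resize(b,(400,384))])[:,:,::-1])
E
```

```text
time_s: 4.15
position: [0.4619, 0.1483, 0.0154]
tcp_rot: [[0.088, 0.996, -0.001], [0.996, -0.088, -0.0], [-0.0, -0.001, -1.0]]
force: [-0.2, 0.9, -1.9]
opening: 0.348
grasp_force: 29.3
time_s: 4.78
position: [0.454, 0.0586, 0.0154]
tcp_rot: [[0.089, 0.996, -0.001], [0.996, -0.089, 0.0], [-0.0, -0.001, -1.0]]
force: [0.0, -0.6, -2.2]
opening: 0.343
grasp_force: 30.0
t 4.775 pos [0.454  0.0586 0.0154] yaw -5.1 j6 -1.5 open 0.343 grip 30.0 F [ 0.  -0.6 -2.2]
xyz mm [ 2.4 10.8 10.4] rot [-0.001  0.    -0.002]
```

View pics/z3.png

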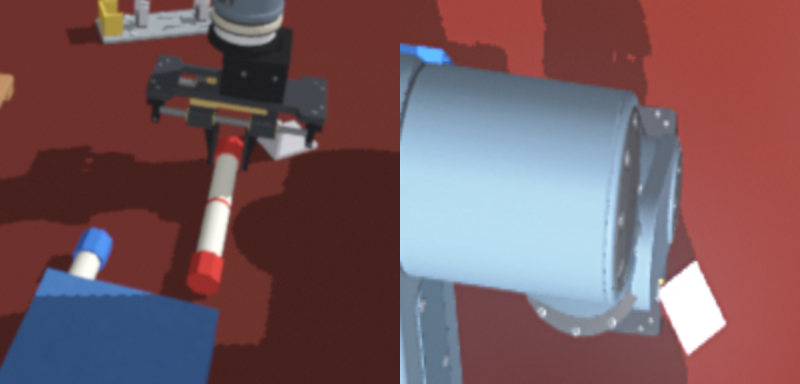

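The tube is out of the rack and held straight, with the offcut close to the open side of the gripper. I shift away from the offcut, lower, and release with a partial opening.

```bash
python3 -m handwheel '[{"xyz":[0,5,-5],"delta_rot":[0,0,0],"hand":1},{"xyz":[5,20,-5],"delta_rot":[0,0,0],"hand":1},{"xyz":[10,35,-5],"delta_rot":[0,0,0],"hand":1},{"xyz":[15,45,-2],"delta_rot":[0,0,0],"hand":1},{"xyz":[15,45,2],"delta_rot":[0,0,0],"hand":1}]'
python3 -m handwheel '[{"xyz":[0,0,2],"delta_rot":[0,0,0],"hand":1},{"xyz":[0,0,4],"delta_rot":[0,0,0],"hand":1},{"xyz":[0,0,4],"delta_rot":[0,0,0],"hand":0.2},{"xyz":[0,0,4],"delta_rot":[0,0,0],"hand":-0.1},{"xyz":[0,0,4],"delta_rot":[0,0,0],"hand":-0.2}]'
python3 -m handwheel '[{"xyz":[0,0,0],"delta_rot":[0,0,0],"hand":-0.3},{"xyz":[0,0,0],"delta_rot":[0,0,0],"hand":-0.3},{"xyz":[0,0,-30],"delta_rot":[0,0,0],"hand":-0.3},{"xyz":[0,0,-60],"delta_rot":[0,0,0],"hand":-0.6},{"xyz":[0,0,-90],"delta_rot":[0,0,0],"hand":-0.6}]'
```

```text
time_s: 5.5
position: [0.502, 0.0714, 0.0136]
tcp_rot: [[0.087, 0.996, 0.002], [0.996, -0.087, -0.0], [0.0, 0.002, -1.0]]
force: [1.0, 0.2, -0.6]
opening: 0.344
grasp_force: 30.0
time_s: 6.12
position: [0.5007, 0.0707, 0.0096]
tcp_rot: [[0.088, 0.996, -0.0], [0.996, -0.088, -0.0], [-0.0, -0.0, -1.0]]
force: [0.5, -0.5, 0.1]
opening: 0.537
grasp_force: 0.0
time_s: 6.75
position: [0.5006, 0.0708, 0.1004]
tcp_rot: [[0.088, 0.996, -0.0], [0.996, -0.088, 0.0], [-0.0, -0.0, -1.0]]
force: [-0.0, 0.6, -0.2]
opening: 0.768
grasp_force: 0.0
```

Run:
```python
from h import *
to((.508,.155,.1),-5.1)
im=vision.capture("side")
s=im.astype(int);m=((s[...,0]>110)&(s[...,1]<0.27*s[...,0])&(s[...,0]>1)).astype(np.uint8)
h=cv2.cvtColor(im,cv2.COLOR_RGB2HSV);w=cv2.inRange(h,np.array((0,0,90)),np.array((179,110,255)))
for nm,mm in(("red",m),("white",w)):
    n,l,st,c=cv2.connectedComponentsWithStats(mm)
    for i in range(1,n):
        if st[i][4]>12 and 260<c[i][0]<420 and 240<c[i][1]<400: print(nm,c[i].round(1),st[i],cast("side",c[i],.015).round(4))
for p in [(.508,.155,.015),(.499,.07,.015),(.517,.24,.015)]: print(proj("side",np.array(p)).round(0))
cv2.imwrite("pics/z4.png",cv2.resize(im[200:380,260:480],None,fx=3,fy=3)[:,:,::-1])
```

```text
t 6.75 pos [0.5006 0.0708 0.1004] yaw -5.0 j6 0.4 open 0.768 grip 0.0 F [-0.   0.6 -0.2]
xyz mm [84.5 -0.   0.4] rot [-0.     0.     0.001]
white [394.7 242. ] [391 238   9   9  52] [ 0.411  -0.1391  0.015 ]
white [405.2 283.7] [387 263  42  38 894] [0.3915 0.0048 0.015 ]
white [338.7 331.4] [323 299  30  65 990] [0.5076 0.1539 0.015 ]
white [284.9 364.1] [272 342  32  36 368] [0.5839 0.2378 0.015 ]
white [348.6 393.1] [314 380  53  38 107] [0.4809 0.2749 0.015 ]
[338. 332.]
[348. 299.]
[327. 371.]
```

View pics/z4.png

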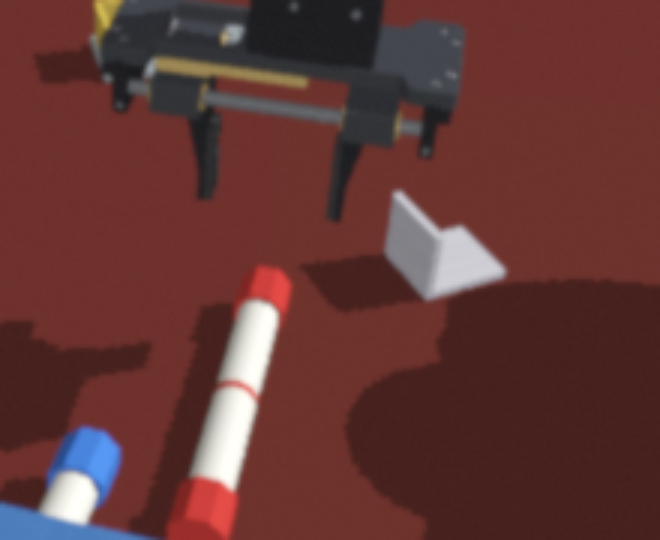

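The tube lies free, clear of rack and offcut. Its band is at about px (339,329), giving a middle near (0.508,0.157), which agrees with the kinematics. I now take it by the middle.

```bash
python3 -m handwheel '[{"xyz":[40,0,0],"delta_rot":[0,0,0],"hand":-0.5},{"xyz":[86,0,0],"delta_rot":[0,0,0],"hand":-0.5},{"xyz":[86,0,35],"delta_rot":[0,0,0],"hand":-0.4},{"xyz":[86,0,75],"delta_rot":[0,0,0],"hand":-0.3},{"xyz":[86,0,91],"delta_rot":[0,0,0],"hand":-0.3}]'
python3 -m handwheel '[{"xyz":[0,0,0],"delta_rot":[0,0,0],"hand":1},{"xyz":[0,0,0],"delta_rot":[0,0,0],"hand":1},{"xyz":[0,0,0],"delta_rot":[0,0,0],"hand":1},{"xyz":[0,0,0],"delta_rot":[0,0,0],"hand":1},{"xyz":[0,0,0],"delta_rot":[0,0,0],"hand":1}]'
python3 -m handwheel '[{"xyz":[0,0,0],"delta_rot":[0,0,0],"hand":1},{"xyz":[0,0,0],"delta_rot":[0,0,0],"hand":1},{"xyz":[0,0,0],"delta_rot":[0,0,0],"hand":1},{"xyz":[0,0,0],"delta_rot":[0,0,0],"hand":1},{"xyz":[0,0,0],"delta_rot":[0,0,0],"hand":1}]'
```

```text
time_s: 7.42
position: [0.5067, 0.1565, 0.0078]
tcp_rot: [[0.088, 0.996, -0.004], [0.996, -0.088, -0.0], [-0.001, -0.004, -1.0]]
force: [-24.0, -0.6, 118.8]
opening: 0.658
grasp_force: 58.4
time_s: 8.05
position: [0.5086, 0.1564, 0.0087]
tcp_rot: [[0.088, 0.996, 0.0], [0.996, -0.088, -0.0], [0.0, 0.0, -1.0]]
force: [0.8, -0.2, 0.6]
opening: 0.27
grasp_force: 30.0
time_s: 8.68
position: [0.5086, 0.1564, 0.0086]
tcp_rot: [[0.088, 0.996, 0.0], [0.996, -0.088, -0.0], [-0.0, 0.0, -1.0]]
force: [0.6, -2.0, 2.4]
opening: 0.267
grasp_force: 30.0
```

Firm grip on the body (23 mm), but that descent ended with a hard overshoot against the bench (119 N). From here I ramp slowly near contact. Now I lift and check the grip.

```bash
python3 -m handwheel '[{"xyz":[0,0,-10],"delta_rot":[0,0,0],"hand":1},{"xyz":[0,0,-30],"delta_rot":[0,0,0],"hand":1},{"xyz":[0,0,-60],"delta_rot":[0,0,0],"hand":1},{"xyz":[0,0,-90],"delta_rot":[0,0,0],"hand":1},{"xyz":[0,0,-110],"delta_rot":[0,0,0],"hand":1}]'
python3 - <<'E'
from h import *
to((.554,-.252,.12),-68.3)
im=vision.capture("side")
cv2.imwrite("pics/z5.png",cv2.resize(im[180:400,220:460],None,fx=3,fy=2.7)[:,:,::-1][:600])
for p in [(.508,.156,.125),(.499,.056,.125),(.517,.256,.125)]: print(proj("side",np.array(p)).round(0))
E
```

```text
time_s: 9.3
position: [0.5081, 0.1567, 0.12]
tcp_rot: [[0.087, 0.996, 0.001], [0.996, -0.087, 0.0], [0.0, 0.0, -1.0]]
force: [0.1, 0.1, -1.4]
opening: 0.264
grasp_force: 30.0
t 9.3 pos [0.5081 0.1567 0.12  ] yaw -5.0 j6 10.1 open 0.264 grip 30.0 F [ 0.1  0.1 -1.4]
xyz mm [-403.1   81.4   -0. ] rot [ 0.    -0.     1.105]
[342. 282.]
[352. 247.]
[329. 327.]
```

View pics/z5.png

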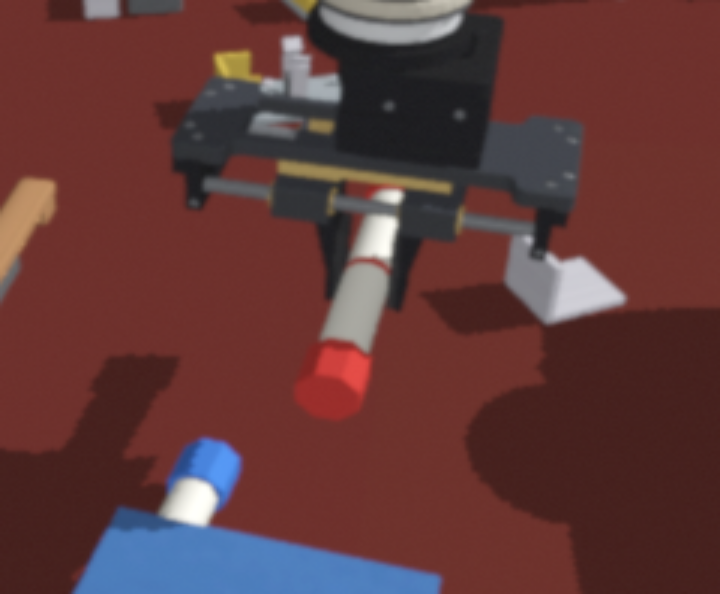

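The tube hangs level and its band (px 343,277) is at the fingers' centre as projected, so the grip is within a few mm of mid-length. Now to above the rail.

```bash
python3 -m handwheel '[{"xyz":[-25,5,0],"delta_rot":[0,0,0.08],"hand":1},{"xyz":[-70,14,0],"delta_rot":[0,0,0.2],"hand":1},{"xyz":[-115,23,0],"delta_rot":[0,0,0.33],"hand":1},{"xyz":[-160,32,0],"delta_rot":[0,0,0.46],"hand":1},{"xyz":[-200,40,0],"delta_rot":[0,0,0.56],"hand":1}]'
python3 -c "
from h import *
to((.554,-.252,.12),-68.3)"
```

```text
time_s: 9.98
position: [0.5301, -0.0476, 0.1181]
tcp_rot: [[0.607, 0.795, -0.001], [0.795, -0.607, 0.0], [-0.0, -0.001, -1.0]]
force: [0.2, -0.0, -2.1]
opening: 0.268
grasp_force: 30.0
t 9.975 pos [ 0.5301 -0.0476  0.1181] yaw -37.3 j6 20.2 open 0.268 grip 30.0 F [ 0.2 -0.  -2.1]
xyz mm [-148.1  143.    -2. ] rot [-0.001  0.001  0.54 ]
```

```bash
python3 -m handwheel '[{"xyz":[-35,34,0],"delta_rot":[0,0,0.14],"hand":1},{"xyz":[-70,68,0],"delta_rot":[0,0,0.28],"hand":1},{"xyz":[-105,102,0],"delta_rot":[0,0,0.4],"hand":1},{"xyz":[-135,130,0],"delta_rot":[0,0,0.5],"hand":1},{"xyz":[-148,143,0],"delta_rot":[0,0,0.54],"hand":1}]'
python3 - <<'E'
from h import *
to((.554,-.252,.075),-68.3)
a=vision.capture("side")[140:240,270:410];b=vision.capture("top")[170:310,330:460]
cv2.imwrite("pics/z6.png",np.hstack([cv2.resize(a,(448,320),interpolation=2),cv2.resize(b,(350,320),interpolation=2)])[:,:,::-1])
E
```

```text
time_s: 10.6
position: [0.5551, -0.2526, 0.118]
tcp_rot: [[0.929, 0.37, -0.0], [0.37, -0.929, 0.0], [-0.0, -0.0, -1.0]]
force: [0.3, 0.9, -1.2]
opening: 0.267
grasp_force: 30.0
t 10.6 pos [ 0.5551 -0.2526  0.118 ] yaw -68.3 j6 33.3 open 0.267 grip 30.0 F [ 0.3  0.9 -1.2]
xyz mm [-0.8 -0.9 43. ] rot [-0.     0.     0.001]
```

View pics/z6.png

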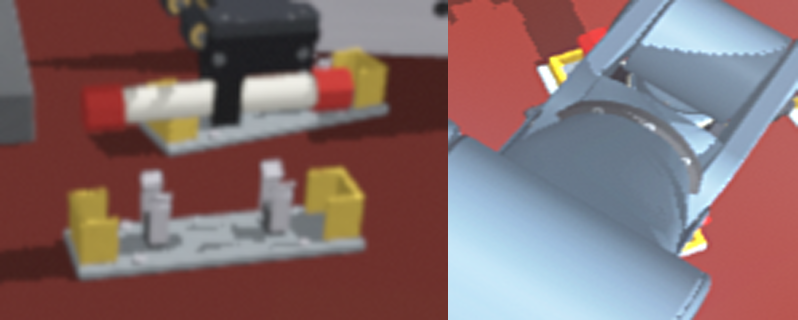

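Both views show the tube above the rail and parallel to it, with caps at side px (302.5,174) and (374,168). I check the rail position independently from the side view's plate corners.

Run:
```python
from h import *
c=np.array([.554,-.2522]);a=np.radians(21.6);u=np.array([np.cos(a),np.sin(a)]);v=np.array([-u[1],u[0]])
P=lambda p,z:proj("side",np.array([*p,z])).round(1)
print("plate corners pred +x+y,-x+y,+x-y",P(c+.113*u+.032*v,.008),P(c-.113*u+.032*v,.008),P(c+.113*u-.032*v,.008),"bottom",P(c+.113*u+.032*v,0),P(c-.113*u+.032*v,0))
t=np.array([.5551,-.2526])
print("caps pred",P(t+.086*u,.124),P(t-.086*u,.124))
im=vision.capture("side")
for nm in("yel","red"):
  s=im.astype(int)
  m=((s[...,0]>90)&(s[...,1]>.55*s[...,0])&(s[...,2]<.5*s[...,1])) if nm=="yel" else ((s[...,0]>110)&(s[...,1]<.27*s[...,0]))
  n,l,st,ct=cv2.connectedComponentsWithStats(m.astype(np.uint8))
  for i in range(1,n):
    if st[i][4]>20 and 280<ct[i][0]<400 and 140<ct[i][1]<230: print(nm,ct[i].round(1),st[i])
print("guard outline pred", [P(c+sx*.110*u+sy*.022*v,z).tolist() for sx in(1,-1) for sy,z in((1,.044),(-1,.044),(1,.008),(-1,.008))])
```

```text
plate corners pred +x+y,-x+y,+x-y [294.  224.8] [383.3 215.4] [289.1 211.5] bottom [294.  227.6] [383.  218.2]
caps pred [302.2 173.6] [372.7 167.9]
yel [383.8 163.3] [375 157  16  16 158]
yel [324.8 179.9] [318 178  13   5  52]
yel [374.4 201.9] [366 192  18  22 279]
yel [298.4 209.8] [292 199  14  22 252]
guard outline pred [[294.4, 209.5], [290.9, 200.6], [294.4, 222.5], [291.0, 213.3], [382.3, 200.9], [376.2, 192.7], [380.8, 213.6], [374.8, 205.1]]
```

The side view agrees with the top within about 1 px on both rail and tube. I lower to just above the lips and look once.

```bash
python3 -m handwheel '[{"xyz":[-1,0,15],"delta_rot":[0,0,0],"hand":1},{"xyz":[-1,0,32],"delta_rot":[0,0,0],"hand":1},{"xyz":[-1,0,45],"delta_rot":[0,0,0],"hand":1},{"xyz":[-1,0,53],"delta_rot":[0,0,0],"hand":1},{"xyz":[-1,0,57],"delta_rot":[0,0,0],"hand":1}]'
python3 - <<'E'
from h import *
to((.554,-.252,.0365),-68.3)
a=vision.capture("side")[170:240,280:400]
cv2.imwrite("pics/z7.png",cv2.resize(a,None,fx=6,fy=6,interpolation=2)[:,:,::-1])
E
```

```text
time_s: 11.38
position: [0.5543, -0.2507, 0.0607]
tcp_rot: [[0.928, 0.374, -0.001], [0.374, -0.928, 0.001], [-0.001, -0.001, -1.0]]
force: [0.5, 0.3, -1.1]
opening: 0.267
grasp_force: 30.0
t 11.375 pos [ 0.5543 -0.2507  0.0607] yaw -68.1 j6 33.2 open 0.267 grip 30.0 F [ 0.5  0.3 -1.1]
xyz mm [-0.7  1.1 24.2] rot [-0.001  0.001  0.004]
```

View pics/z7.png

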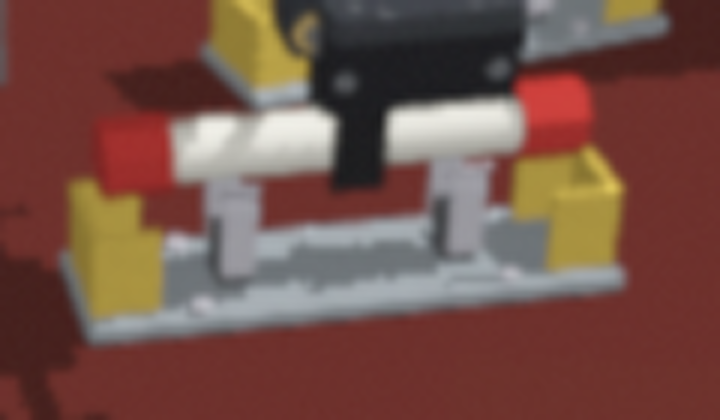

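The tube sits centred between the guards (cap ends at crop px 98 and 592, guards 70 to 625) and right above both clips. Pressing down in small steps.

```bash
python3 -m handwheel '[{"xyz":[-1,1,2],"delta_rot":[0,0,0],"hand":1},{"xyz":[-1,1,4],"delta_rot":[0,0,0],"hand":1},{"xyz":[-1,1,6],"delta_rot":[0,0,0],"hand":1},{"xyz":[-1,1,8],"delta_rot":[0,0,0],"hand":1},{"xyz":[-1,1,10],"delta_rot":[0,0,0],"hand":1}]'
python3 -m handwheel '[{"xyz":[0,0,1.5],"delta_rot":[0,0,0],"hand":1},{"xyz":[0,0,3],"delta_rot":[0,0,0],"hand":1},{"xyz":[0,0,4.5],"delta_rot":[0,0,0],"hand":1},{"xyz":[0,0,6],"delta_rot":[0,0,0],"hand":1},{"xyz":[0,0,6],"delta_rot":[0,0,0],"hand":1}]'
```

```text
time_s: 12.05
position: [0.5536, -0.2517, 0.0518]
tcp_rot: [[0.928, 0.373, -0.001], [0.373, -0.928, 0.001], [-0.0, -0.001, -1.0]]
force: [-0.9, 2.3, 9.1]
opening: 0.272
grasp_force: 30.0
time_s: 12.68
position: [0.5546, -0.2518, 0.0485]
tcp_rot: [[0.928, 0.373, 0.002], [0.373, -0.928, -0.0], [0.002, 0.001, -1.0]]
force: [-2.3, 3.4, 15.2]
opening: 0.269
grasp_force: 30.0
```

```bash
python3 -m handwheel '[{"xyz":[0,0,1],"delta_rot":[0,0,0],"hand":1},{"xyz":[0,0,2],"delta_rot":[0,0,0],"hand":1},{"xyz":[0,0,3],"delta_rot":[0,0,0],"hand":1},{"xyz":[0,0,4],"delta_rot":[0,0,0],"hand":1},{"xyz":[0,0,4],"delta_rot":[0,0,0],"hand":1}]'
```

```text
time_s: 13.3
position: [0.5544, -0.2516, 0.0429]
tcp_rot: [[0.928, 0.373, 0.001], [0.373, -0.928, 0.0], [0.001, 0.0, -1.0]]
force: [-1.3, 2.5, 5.3]
opening: 0.265
grasp_force: 30.0
```

Past the lips, with the force falling. I press on to the saddles.

```bash
python3 -m handwheel '[{"xyz":[0,0,1],"delta_rot":[0,0,0],"hand":1},{"xyz":[0,0,2],"delta_rot":[0,0,0],"hand":1},{"xyz":[0,0,3],"delta_rot":[0,0,0],"hand":1},{"xyz":[0,0,4],"delta_rot":[0,0,0],"hand":1},{"xyz":[0,0,5],"delta_rot":[0,0,0],"hand":1}]'
python3 -m handwheel '[{"xyz":[0,0,1],"delta_rot":[0,0,0],"hand":1},{"xyz":[0,0,2],"delta_rot":[0,0,0],"hand":1},{"xyz":[0,0,3],"delta_rot":[0,0,0],"hand":1},{"xyz":[0,0,3],"delta_rot":[0,0,0],"hand":1},{"xyz":[0,0,3],"delta_rot":[0,0,0],"hand":1}]'
```

```text
time_s: 13.92
position: [0.5532, -0.252, 0.0359]
tcp_rot: [[0.928, 0.373, -0.002], [0.373, -0.928, 0.001], [-0.001, -0.001, -1.0]]
force: [-1.0, 1.8, -1.8]
opening: 0.268
grasp_force: 30.0
time_s: 14.55
position: [0.5534, -0.2522, 0.0355]
tcp_rot: [[0.928, 0.374, -0.001], [0.374, -0.928, -0.0], [-0.001, -0.0, -1.0]]
force: [-3.9, 3.9, 10.1]
opening: 0.268
grasp_force: 30.0
```

It bottoms at TCP 35.5 mm, so the axis is about 42 mm up: home. I press a touch more, release, and retreat.

```bash
python3 -m handwheel '[{"xyz":[0,0,1.5],"delta_rot":[0,0,0],"hand":1},{"xyz":[0,0,1.5],"delta_rot":[0,0,0],"hand":1},{"xyz":[0,0,-2],"delta_rot":[0,0,0],"hand":1},{"xyz":[0,0,-3],"delta_rot":[0,0,0],"hand":0.3},{"xyz":[0,0,-3],"delta_rot":[0,0,0],"hand":0}]'
python3 -m handwheel '[{"xyz":[0,0,0],"delta_rot":[0,0,0],"hand":-0.2},{"xyz":[0,0,0],"delta_rot":[0,0,0],"hand":-0.3},{"xyz":[0,0,0],"delta_rot":[0,0,0],"hand":-0.3},{"xyz":[0,0,-20],"delta_rot":[0,0,0],"hand":-0.3},{"xyz":[0,0,-45],"delta_rot":[0,0,0],"hand":-0.3}]'
python3 -m handwheel '[{"xyz":[0,0,-40],"delta_rot":[0,0,0],"hand":-0.3},{"xyz":[0,0,-80],"delta_rot":[0,0,0],"hand":-0.3},{"xyz":[-40,0,-110],"delta_rot":[0,0,0],"hand":-0.3},{"xyz":[-80,-20,-120],"delta_rot":[0,0,0],"hand":-0.3},{"xyz":[-110,-40,-120],"delta_rot":[0,0,0],"hand":-0.3}]'
python3 - <<'E'
from h import *
to((.5,-.1,.2),-68)
c=np.array([.554,-.2525]);a=np.radians(21.6);u=np.array([np.cos(a),np.sin(a)])
for n in("side","top"):
    print(n,[proj(n,np.array([*(c+s*.086*u),.042])).round(1) for s in(1,-1)])
A=vision.capture("side")[170:240,280:400];b=vision.capture("top")[170:310,330:460]
cv2.imwrite("pics/z8.png",np.hstack([cv2.resize(A,(480,280),interpolation=2),cv2.resize(b,(260,280),interpolation=2)])[:,:,::-1])
E
```

```text
time_s: 15.18
position: [0.5553, -0.2537, 0.037]
tcp_rot: [[0.928, 0.374, 0.003], [0.374, -0.928, -0.003], [0.002, 0.004, -1.0]]
force: [0.1, -0.3, -0.1]
opening: 0.391
grasp_force: 0.0
time_s: 15.8
position: [0.5534, -0.252, 0.0813]
tcp_rot: [[0.928, 0.373, -0.002], [0.373, -0.928, 0.001], [-0.001, -0.001, -1.0]]
force: [0.1, 0.6, 0.0]
opening: 0.653
grasp_force: 0.0
time_s: 16.42
position: [0.4359, -0.2567, 0.2027]
tcp_rot: [[0.928, 0.373, 0.002], [0.373, -0.928, -0.002], [0.001, 0.002, -1.0]]
force: [0.2, -0.4, -0.4]
opening: 0.65
grasp_force: 0.0
t 16.425 pos [ 0.4359 -0.2567  0.2027] yaw -68.1 j6 24.9 open 0.65 grip 0.0 F [ 0.2 -0.4 -0.4]
xyz mm [ 118.  -121.5    2.5] rot [ 0.002 -0.001 -0.002]
side [array([302.4, 204.7]), array([370. , 198.2])]
top [array([381.7, 201.2]), array([411.3, 270.1])]
```

View pics/z8.png

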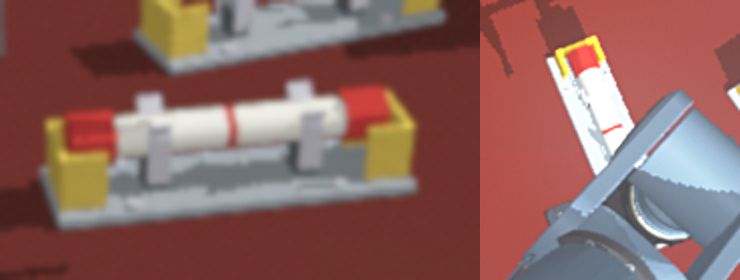

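The tube is seated level in both clips, with its caps inside the guards. The band (crop px 232) lies midway between the clip arms (157 and 310), and the arm stands clear, so I hand in.

```bash
python3 -c "
from rig import workorder
print(workorder.hand_in())"
```

```text
the job is handed in; nothing more can be done
None
```

The job is handed in: the red tube was drawn out, laid on the bench, picked up by its middle and pressed home in both clips, about 16.5 s on the clock. The last pictures show it level with both caps inside the guards, but no verdict came back and the closest call was a 119 N wrist force (limit 120) when the fingertips hit the bench on the second grasp.

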